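Unload the leaning parts washer

ROBOT

A 7-joint arm with a two-finger parallel gripper is mounted at the origin on the work surface. World frame = base frame: x ahead of the robot, y to its left, z up, the work surface at z = 0. Lengths are in m, angles in rad, forces in N, time in s.
With the tool pointing down it reaches from about 0.425 to 0.95 m from the base axis. Payload 4.7 kg.
Tool frame: the origin (TCP) lies between the finger pads; the fingertips stand 25 mm ahead of it and the grasp point (between the pads) lies 6 mm ahead of it; z points along the fingers, y is the line along which they close (so a half turn about z gives the same grasp; the last joint's range is limited). The gripper opens to 85 mm and grips with 20 to 120 N. Pads are 22 mm wide; open, the fingers measure 114 mm over their backs; the gripper's body (76 mm by 85 mm) begins 54 mm behind the grasp point. The pads swing forward as they close: fully open they stand 13 mm farther back than shut.
Start: joints at [1.255, 0.469, -0.049, 1.532, 0.024, 1.141, -0.082], TCP at [0.191, -0.647, 0.256] pointing down, gripper open.
Joint ranges: [-2.59, 2.59], [-0.33, 1.99], [-1.39, 1.29], [0.1, 2.45], [-1.04, 4.18], [0.21, 1.99], [-2.66, 2.66]. Speed limits (rad/s): [2.57, 2.57, 3.14, 3.14, 3.14, 3.14, 3.14].

INTERFACE

Orientations are given as a 3x3 rotation matrix whose columns are the frame's x, y, z axes.
In Python, from rig import * gives the robot as it stands. Calls block until the motion is done:
- movep(position, orientation): joint-space move of the TCP to a pose.
- move_l(position, attitude=None, feed=0.15, until_force=None): straight line of the TCP; attitude=None keeps the orientation; feed is the mean speed in m/s. With until_force (N) it stops when the force on the tool has changed by that much, and returns True; else False.
- move_joints(angles): joint-space move.
- command_gripper(opening, newtons=None): finger opening in m; newtons is the grip in N (None keeps the last); returns when the fingers have stopped.
- sleep(seconds).
- inverse_kinematics(position, orientation): joint angles nearest the present ones, or None.
- sense(): the state.
- camera(name): name is "side" or "top"; returns (picture, depth): 420x560x3 uint8, red, green, blue; 420x560 float32, m along the optical axis (not along the pixel's ray), 0 where there is no reading.
- camera_params(name): a dict with "K" (3x3 intrinsics, pixels), "dist" ([k1, k2, p1, p2, k3] as OpenCV has them; the pictures are not rectified), "position" and "rotation" of the camera in the world. Camera axes: x right, y down, z forward; pixel columns grow to the right and rows downward; lengths in m; the calibration is good to about 2 mm. A picture is of the moment at which its call begins. camera_params takes no time and is no camera call.
A pose or a line that the arm cannot do raises Unreachable and nothing moves.
- finish_job(): hands the job in; it is judged then, once.
The state is a dict: "time_s": time; "joint_pos": joint angles; "qd": joint speeds; "joint_efforts": joint torques, N m; "position": TCP position; "tcp_rot": TCP orientation; "wrist_force": force on the tool from outside, world axes, zero at the start; "ft_torque": the same for the moment, N m; "finger_gap": finger opening in m; "gripper_force": force on a finger pad.
Only numpy, scipy, OpenCV 4.12 (cv2) and the standard library are available. Lean on these libraries where they do the work, as an engineer would, in place of code of your own. Each camera call takes 0.05 s, during which the arm holds its last target. There are 200 camera calls.

TASK

Take the loose lid off the leaning blue wash tank by its knob and lay it gently, knob up, on the middle of the black mat. Then lift the parts basket out by its red handle, with both brass bushes in it, and set it upright on the middle of the lift stand's plate, feeling for the plate so that the basket is neither dropped nor pressed hard onto it. Do not disturb the other things on the bench.

Things in the scene. Friction and masses are not known exactly. Their poses are not given: they have to be found in the camera images.
- tank: fixed blue open-topped rectangular wash tank in a grey cradle, leaning 25 degrees from vertical towards its own -x (roughly towards the robot). Outside 140 x 160 (y) x 140 mm deep, walls and floor 5 mm. Origin: on the bench straight below the mouth's centre; z vertical, y along the tank's width. Tank, mat and stand may stand in each other's places
- tank_mouth (a point): centre of the tank's mouth in the plane of its rim, 172 mm above the bench; the opening there is 130 x 150 (y) mm; the rim's highest edge is 202 mm above the bench
- lid: loose steel lid on the tank's leaning rim, 0.28 to 0.46 kg: plate 150 (x) x 170 (y) x 6 mm, with a black rubber plug 116 x 136 x 10 mm under it that sits loosely in the mouth. Origin: centre of the plate's underside (plug at z -10 to 0 mm); z points out through the knob, so at the start it leans 25 degrees like the tank
- lid_knob (a point): centre of the knob's black head, 34 mm up the lid's z axis; head 28 mm in diameter, 24 mm tall, on a 16 mm stem that leaves the plate at z 6 mm
- basket: loose steel basket standing on the leaning tank's floor under the lid, 0.32 to 0.56 kg without bushes: open box 105 (x) x 125 (y) x 50 mm, walls 3 mm. Origin: centre of its underside; z along its walls, so at the start it leans 25 degrees like the tank. To come out it must be drawn at least 135 mm along the tank's leaning axis
- basket_handle (a point): middle of the basket's rigid red handle, 105 mm up the basket's z axis: a flat bar along the basket's y, 12 mm thick (x), 106 mm free length, 22 mm tall (z), on two flat posts at y +-56 mm; grip it across x. In the tank the bar's top is 19 mm below the rim plane
- bush_a: a brass flanged guide bush, 28 mm tall, flange 32 mm in diameter, standing in the basket; origin: centre of its underside (70 g)
- bush_b: a brass flanged guide bush, 28 mm tall, flange 32 mm in diameter, standing in the basket; origin: centre of its underside (70 g)
- mat: fixed black rubber mat 200 (x) x 220 (y) x 4 mm on the bench; origin: centre of its underside
- stand: fixed lift stand: a level plate 160 (x) x 180 (y) mm, green on top, centred over a grey foot. Origin: centre of the foot's underside on the bench. The plate's upper face was left anywhere from 56 to 116 mm above the bench and is not measured: lower the basket slowly until contact is felt. The plate is locked and does not give way
- spray: orange spray can, 52 mm diameter, 165 mm tall; leave it alone; origin: centre of its underside
- grease: white jar with a black cap, 72 mm diameter, 85 mm tall; leave it alone; origin: centre of its underside
- tape: yellow roll, 60 mm diameter, 20 mm tall, lying flat; leave it alone; origin: centre of its underside
- insert: steel mould insert, 55 x 45 x 34 mm; leave it alone; origin: centre of its underside
- screwdriver: screwdriver lying on the bench at the left; leave it alone; origin: near its middle, x along it
- wrench: wrench lying on the bench at the right; leave it alone; origin: near its middle, x along it
- pillar: steel guide pillar standing upright, 40 mm foot, 81 mm tall; leave it alone; origin: centre of its underside
Not all that is in view belongs to the job. What is meant by the stand is not brown or orange, and is the larger of those in its own colour.

How it is judged:
By the outcome, as a careful person would: the job done as asked, in the order asked, and still so for the second after the job is handed in, with the robot touching nothing.
It also fails if it takes over 72 s, if anything falls off the work surface, if the arm or the gripper's body presses on something with over 40 N, if the wrist force passes 120 N, or if a joint passes its speed limit or range.

## Working session

There is one attempt and no reset: what is moved stays moved. The work goes in short steps, each a Python script; the robot and the scene stay as the last script left them, time stands still between calls to the robot, and variables do not carry over. Pictures are saved under pics/ and viewed, at most 10 in all, crops included, and the job is handed in when it is done.

```bash
ls; mkdir -p pics; python3 - <<'E'
from rig import *
import numpy as np,cv2
for n in("top","side"):
    p,d=camera(n); c=camera_params(n); print(n,c)
    np.savez(f"{n}0.npz",p=p,d=d); cv2.imwrite(f"pics/{n}0.png",p[:,:,::-1])
print(sense())
E
```

```text
pics
top {'K': array([[455.40792388,   0.        , 274.16417913],
       [  0.        , 455.40792388, 211.06865802],
       [  0.        ,   0.        ,   1.        ]]), 'dist': array([-0.03404327,  0.        ,  0.        ,  0.        ,  0.        ]), 'position': array([ 0.40128664, -0.02563645,  1.47719102]), 'rotation': array([[-0.00281938, -0.99586338,  0.09081944],
       [-0.99991947,  0.00168371, -0.01257887],
       [ 0.01237392, -0.09084759, -0.99578793]])}
side {'K': array([[514.79755037,   0.        , 292.66583465],
       [  0.        , 514.79755037, 207.13233037],
       [  0.        ,   0.        ,   1.        ]]), 'dist': array([-0.09453462,  0.        ,  0.        ,  0.        ,  0.        ]), 'position': array([0.28250946, 1.10606172, 1.38748349]), 'rotation': array([[-0.97377472, -0.16912162,  0.15218629],
       [-0.22743506,  0.70593762, -0.67076477],
       [ 0.0060068 , -0.68778627, -0.72588839]])}
{'time_s': 0.1, 'joint_pos': array([ 1.25511942,  0.46936505, -0.04860405,  1.53355052,  0.02410284,
        1.14099531, -0.08229697]), 'qd': array([ 0.00058999, -0.00148627,  0.00111402, -0.0036395 ,  0.00068038,
       -0.00034769, -0.00045149]), 'joint_efforts': array([ 6.56113116e-04, -5.11515677e+01, -4.69234830e-02, -2.38389802e+01,
        1.07256902e-02,  4.36850954e-03,  1.26010451e-05]), 'position': array([ 0.19081931, -0.64697798,  0.25537362]), 'tcp_rot': array([[ 9.59148983e-01,  2.82900920e-01, -5.45211406e-04],
       [ 2.82901439e-01, -9.59147575e-01,  1.64453264e-03],
       [-5.76984001e-05, -1.73159291e-03, -9.99998499e-01]]), 'wrist_force': array([-0.2010764 , -0.1660731 ,  0.10673624]), 'ft_torque': array([ 0.0458528 , -0.05413729, -0.04781096]), 'gripper_force': 0.0, 'finger_gap': 0.08498601607788656}
```

View pics/top0.png

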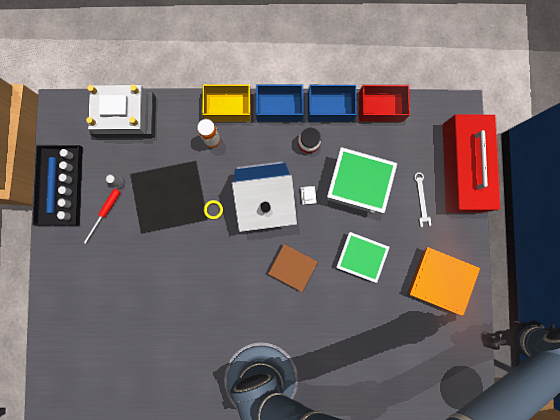

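View pics/side0.png

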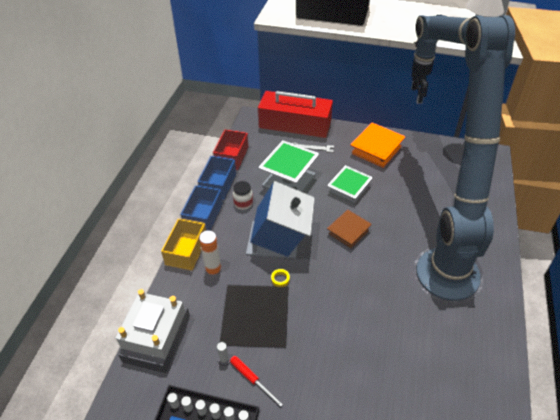

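The top view shows these candidates for the stand: large green-topped plate (362,180), small green (363,257), brown (292,267) and orange (445,280). I choose the large green one. The lid knob is at (265,207), the mat centre at (168,197) and the tank lid at (265,200). Next I measure all of them and make one close crop.

```bash
cat > h.py <<'E'
import numpy as np,cv2
def cloud(p,d,c):
    h,w=d.shape; u,v=np.meshgrid(np.arange(w),np.arange(h))
    n=cv2.undistortPoints(np.stack([u,v],-1).reshape(-1,1,2).astype(float),c["K"],c["dist"]).reshape(h,w,2)
    P=np.dstack([n,np.ones((h,w))])*d[...,None]
    W=P@c["rotation"].T+c["position"]; W[d<=0]=np.nan
    return W
def rect(P):
    "min-area rect of xy points"
    return cv2.minAreaRect(P[:,:2].astype(np.float32)*1000)
def plane(P):
    for _ in range(4):
        c=np.median(P,0) if _==0 else P.mean(0); n=np.linalg.svd(P-c,full_matrices=False)[2][2]; n*=np.sign(n[2])
        r=(P-c)@n; P=P[abs(r)<max(2*r.std(),.001)]
    return P.mean(0),n
E
python3 - <<'E'
from rig import *
from h import *
for n in("top","side"):
    f=np.load(n+"0.npz");p=f["p"];W=cloud(p,f["d"],camera_params(n))
    hsv=cv2.cvtColor(p,cv2.COLOR_RGB2HSV); H,S,V=cv2.split(hsv); ok=np.isfinite(W[...,0])
    box={"top":dict(stand=(150,215,325,405),mat=(150,240,120,215),lid=(155,245,225,305)),"side":dict(stand=(130,190,255,325),mat=(280,352,215,295),lid=(175,245,250,320))}[n]
    for k,(a,b,c,d) in box.items():
        m=np.zeros_like(ok);m[a:b,c:d]=1;m&=ok
        if k=="stand":m&=(H>45)&(H<85)&(S>100)
        if k=="mat":m&=(V<45)&(W[...,2]<.03)
        if k=="lid":m&=(S<40)&(V>120)&(W[...,2]>.1)
        m=cv2.morphologyEx(m.astype(np.uint8),cv2.MORPH_OPEN,np.ones((3,3)))
        _,l,s,_=cv2.connectedComponentsWithStats(m);m=l==1+np.argmax(s[1:,4])
        P=W[m]; c,nn=plane(P); print(n,k,m.sum(),"c",c.round(4),"n",nn.round(3),"z",np.percentile(P[:,2],[5,50,95]).round(4),"rect",rect(P))
        if k=="lid":
            az=np.arctan2(-nn[1],-nn[0]);print("tilt",np.degrees(np.arccos(nn[2])),"az tank x",np.degrees(az))
            # in-plane rectangle
            ex=np.array([-nn[0]*0,0,0]); hx=np.r_[-nn[:2],0]/np.linalg.norm(nn[:2]); ey=np.cross([0,0,1],hx); ex=np.cross(ey,nn)
            r=rect(np.c_[(P-c)@ex,(P-c)@ey]);print("inplane",r,"center",c+ex*r[0][0]/1e3+ey*r[0][1]/1e3)
            h=(W-c)@nn; M=ok&(h>.012)&(h<.06)&(np.linalg.norm((W-c)-h[...,None]*nn,axis=-1)<.05)
            K=W[M];print("knob",M.sum(),"px",np.argwhere(M).mean(0),K.mean(0),"h",np.percentile(h[M],[5,50,95]),"ax",((K-c)@ex).mean(),((K-c)@ey).mean(), "top",K[h[M]>.034].mean(0))
# obstacles
f=np.load("top0.npz");W=cloud(f["p"],f["d"],camera_params("top"))
for k,(v,u) in dict(spray=(127,207),jar=(133,310),insert=(195,308),tape=(202,213),wrench=(200,421),sgreen=(257,363),mold=(105,112),bin=(100,330)).items(): print(k,W[v,u].round(3))
im=np.load("top0.npz")["p"][120:260,220:420,::-1]
cv2.imwrite("pics/crop.png",cv2.resize(im,(800,560),interpolation=cv2.INTER_CUBIC))
E
```

```text
top stand 2272 c [ 0.622  -0.311   0.1097] n [-0.003 -0.004  1.   ] z [0.1051 0.1098 0.1145] rect ((622.3833618164062, -311.53839111328125), (158.64791870117188, 138.16049194335938), 74.18152618408203)Traceback (most recent call last):
  File "<stdin>", line 13, in <module>
    return _wrapfunc(a, 'argmax', axis=axis, out=out, **kwds)
    return bound(*args, **kwds)
ValueError: attempt to get argmax of an empty sequence
```

```bash
cat > meas.py <<'E'
from rig import *
from h import *
def rayplane(c,shape,z):
    W=cloud(None,np.ones(shape),c); o=c["position"]; D=W-o
    return o+D*((z-o[2])/D[...,2])[...,None]
for n in("top","side"):
    f=np.load(n+"0.npz");p=f["p"];cp=camera_params(n);W=cloud(p,f["d"],cp)
    hsv=cv2.cvtColor(p,cv2.COLOR_RGB2HSV); H,S,V=cv2.split(hsv); ok=np.isfinite(W[...,0])
    box={"top":dict(stand=(150,215,325,405),mat=(150,240,120,207),lid=(155,245,225,305)),"side":dict(stand=(130,190,255,325),mat=(280,352,215,295),lid=(175,245,250,320))}[n]
    for k,(a,b,c,d) in box.items():
        m=np.zeros_like(ok);m[a:b,c:d]=1
        if k!="mat": m&=ok
        if k=="stand":m&=(H>45)&(H<85)&(S>100)
        if k=="mat":
            print("mat V",V[(a+b)//2,(c+d)//2],"bench V",V[b+5,(c+d)//2], "depth",ok[m].mean());m&=(V<(int(V[(a+b)//2,(c+d)//2])+V[b+5,(c+d)//2])/2)
        if k=="lid":m&=(S<60)&(V>100)&(W[...,2]>.1)
        m=cv2.morphologyEx(m.astype(np.uint8),cv2.MORPH_OPEN,np.ones((3,3)))
        _,l,s,_=cv2.connectedComponentsWithStats(m);m=l==1+np.argmax(s[1:,4])
        P=rayplane(cp,ok.shape,.004)[m] if k=="mat" else W[m]
        c,nn=plane(P); print(n,k,m.sum(),"c",c.round(4),"n",nn.round(3),"z",np.percentile(P[:,2],[5,50,95]).round(4),"rect",np.round(np.hstack(rect(P)),1))
        if k=="stand": print("  ray rect",np.round(np.hstack(rect(rayplane(cp,ok.shape,c[2])[m])),1))
        if k=="lid":
            print("tilt",np.degrees(np.arccos(nn[2])),"az tank x",np.degrees(np.arctan2(-nn[1],-nn[0])))
            hx=np.r_[-nn[:2],0]/np.linalg.norm(nn[:2]); ey=np.cross([0,0,1],hx); ex=np.cross(ey,nn)
            r=rect(np.c_[(P-c)@ex,(P-c)@ey]);print("inplane",np.round(np.hstack(r),1),"center",c+ex*r[0][0]/1e3+ey*r[0][1]/1e3)
            h=(W-c)@nn; M=ok&(h>.012)&(h<.06)&(np.linalg.norm((W-c)-h[...,None]*nn,axis=-1)<.05)
            K=W[M];print("knob",M.sum(),"px",np.argwhere(M).mean(0),K.mean(0),"h",np.percentile(h[M],[5,50,95]),"top",K[h[M]>.034].mean(0))
f=np.load("top0.npz");W=cloud(f["p"],f["d"],camera_params("top"))
for k,(v,u) in dict(spray=(127,207),jar=(133,310),insert=(195,308),tape=(202,205),wrench=(200,421),sgreen=(257,363),mold=(105,112),bin=(100,330)).items(): print(k,W[v,u].round(3))
im=f["p"][120:260,220:420,::-1]
cv2.imwrite("pics/crop.png",cv2.resize(im,(800,560),interpolation=cv2.INTER_CUBIC))
E
python3 meas.py
```

```text
top stand 2272 c [ 0.622  -0.311   0.1097] n [-0.003 -0.004  1.   ] z [0.1051 0.1098 0.1145] rect [ 622.4 -311.5  158.6  138.2   74.2]
  ray rect [ 622.5 -311.2  157.7  137.3   74.1]
mat V 46 bench V 104 depth 0.9962962962962963
top mat 4092 c [0.584 0.301 0.004] n [ 0. -0.  1.] z [0.004 0.004 0.004] rect [584.3 300.3 199.  221.9  11.7]
top lid 2857 c [ 0.5436 -0.0149  0.176 ] n [-0.421 -0.054  0.906] z [0.146  0.1779 0.2041] rect [543.2 -15.4 139.7 170.2   7.3]
tilt 25.104504976268903 az tank x 7.33787434746114
inplane [ -2.3  -0.5 170.1 153.4  89.8] center [ 0.54160766 -0.01571948  0.17501854]
knob 95 px [207.05263158 265.47368421] [ 0.52827602 -0.0173699   0.20909765] h [0.02038334 0.03840339 0.04318249] top [ 0.52548695 -0.01782243  0.21092795]
side stand 951 c [ 0.621  -0.3102  0.1083] n [ 0.    -0.005  1.   ] z [0.1026 0.1083 0.1136] rect [ 621.  -312.1  164.3  137.4   72.6]
  ray rect [ 621.3 -311.9  152.   133.9   74. ]
mat V 59 bench V 119 depth 0.9965277777777778
side mat 3916 c [0.5801 0.3062 0.004 ] n [ 0. -0.  1.] z [0.004 0.004 0.004] rect [581.9 302.4 199.9 220.2  11.5]
side lid 1641 c [ 0.5415 -0.006   0.1741] n [-0.417 -0.056  0.907] z [0.1446 0.1757 0.2031] rect [541.9 -11.5 137.9 180.6   7.3]
tilt 24.891725416874632 az tank x 7.616192266695578
inplane [-2.10e+00 -5.60e+00  1.53e+02  1.80e+02  1.00e-01] center [ 0.54034728 -0.01178296  0.17319563]
knob 83 px [202.25301205 295.09638554] [ 0.52776423 -0.00937608  0.20495717] h [0.01958051 0.03653367 0.04289087] top [ 0.52478221 -0.01284213  0.20924539]
spray [0.77  0.155 0.164]
jar [ 0.774 -0.156  0.081]
insert [ 0.585 -0.153  0.03 ]
tape [0.566 0.18  0.005]
wrench [ 0.571 -0.526  0.003]
sgreen [ 0.387 -0.323  0.044]
mold [0.848 0.448 0.134]
bin [ 0.909 -0.232  0.   ]
```

View pics/crop.png

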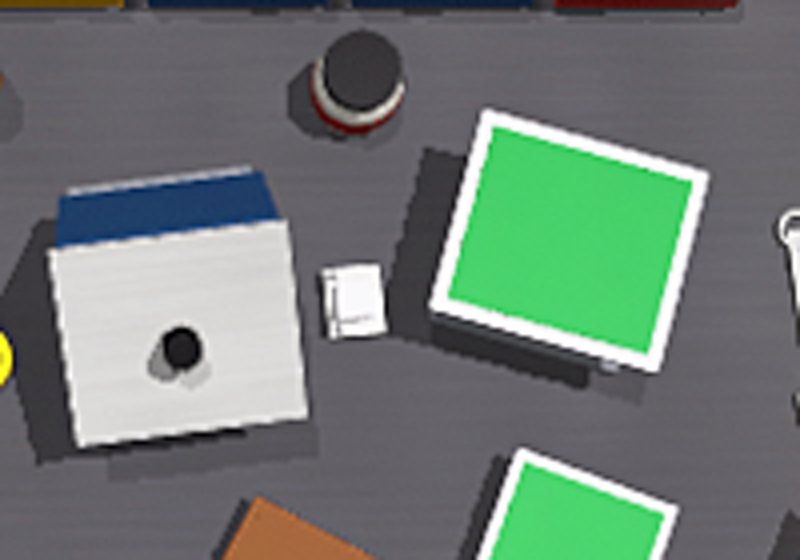

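The crop confirms the choice: the large green-topped plate at crop (570,240) with a white border, and the lid's black knob at crop (182,348). The tank yaws 7.4°. The lid plane fit and the knob agree between the two cameras. Now a reachability check, with no motion.

```bash
cat > geo.py <<'E'
import numpy as np
def rz(d): a=np.radians(d); return np.array([[np.cos(a),-np.sin(a),0],[np.sin(a),np.cos(a),0],[0,0,1]])
def ry(d): a=np.radians(d); return np.array([[np.cos(a),0,np.sin(a)],[0,1,0],[-np.sin(a),0,np.cos(a)]])
TY,MY,SY=7.4,11.6,-15.9            # yaws of tank, mat, stand
T=rz(TY)@ry(-25); ex,ey,n=T.T      # tank frame
S=1
def tool(F): return np.c_[F[:,1]*S,F[:,0]*S,-F[:,2]]   # closes along the frame's x, points down its z
def tcp(g,F): return g+.006*F[:,2]
LIDTOP=np.array([.5412,-.0145,.1745]); KNOB=LIDTOP+.028*n
MAT=np.array([.583,.3013,.004]); STAND=np.array([.6217,-.311,.109])
MOUTH=np.array([*(LIDTOP-.006*n)[:2],.172])
E
python3 - <<'E'
from rig import *
import geo; from geo import *
print(KNOB,n)
for s in(1,-1):
    geo.S=s
    for nm,g,F in [("pre",KNOB+.08*n,T),("knob",KNOB,T),("lift",KNOB+.06*n+[0,0,.03],T),("mathi",MAT+[0,0,.2],rz(MY)),("mat",MAT+[0,0,.04],rz(MY)),
      ("bpre",MOUTH+.06*n,T),("bgr",MOUTH-.03*n,T),("bout",MOUTH+.13*n,T),("bout2",MOUTH+.13*n+[0,0,.05],T),("up",MOUTH+.13*n+[.06,0,.06],rz(TY)),("st",STAND+[0,0,.25],rz(SY)),("st2",STAND+[0,0,.1],rz(SY))]:
        q=inverse_kinematics(tcp(g,F),tool(F)); print(s,nm,None if q is None else np.round(q,2))
E
```

```text
[ 0.52946525 -0.01602408  0.19987662] [-0.41909834 -0.05443137  0.90630779]
1 pre [ 0.89  0.02 -0.89  2.15 -0.07  0.55  0.18]
1 knob [ 0.71  0.22 -0.81  2.18  0.34  0.4  -0.22]
1 lift [ 0.88  0.02 -0.89  2.11 -0.06  0.58  0.17]
1 mathi [ 0.11  0.7  -1.02  1.59  0.62  1.21 -0.83]
1 mat [ 0.11  0.94 -1.04  1.7   0.92  1.07 -1.03]
1 bpre [ 0.74  0.15 -0.82  2.17  0.17  0.44 -0.06]
1 bgr [ 0.59  0.36 -0.73  2.18  0.7   0.32 -0.56]
1 bout [ 0.92 -0.02 -0.89  2.13 -0.15  0.6   0.26]
1 bout2 [ 0.94 -0.1  -0.86  2.06 -0.24  0.73  0.34]
1 up [ 0.58  0.27 -0.77  1.66  0.2   1.28 -0.09]
1 st [ 0.66  0.47 -0.41  1.31  0.18  1.39 -0.01]
1 st2 [ 0.66  0.57 -0.39  1.51  0.23  1.11 -0.05]
-1 pre None
-1 knob [-1.02  0.23  1.16  2.25 -0.74  0.46 -2.31]
-1 lift None
-1 mathi [ 0.18  0.78 -1.18  1.59  0.74  1.29  2.22]
-1 mat [ 0.17  1.03 -1.19  1.7   1.04  1.18  2.04]
-1 bpre [-1.1   0.11  1.19  2.24 -0.41  0.46 -2.62]
-1 bgr [-0.63  0.32  0.72  2.24 -0.93  0.34 -2.16]
-1 bout None
-1 bout2 [ 1.49 -0.21 -1.26  2.05 -0.47  0.79 -2.55]
-1 up [-0.99  0.38  1.28  1.74 -0.37  1.31 -2.64]
-1 st [-0.23  0.63  1.11  1.37 -0.56  1.47 -2.57]
-1 st2 [-0.24  0.78  1.11  1.57 -0.72  1.25 -2.43]
```

```bash
cat > a.py <<'E'
from rig import *
from geo import *
def st(m):
    s=sense(); print(m,"t",round(s["time_s"],2),"p",s["position"].round(4),"F",s["wrist_force"].round(1),"gap",round(s["finger_gap"],4),"gf",round(s["gripper_force"],1),flush=True)
    return s
E
python3 - <<'E'
from a import *
movep(tcp(KNOB+.08*n,T),tool(T)); st("pre")
command_gripper(.06,60)
print(move_l(tcp(KNOB,T),feed=.08,until_force=8)); st("at knob")
command_gripper(0,60); st("grip")
move_l(tcp(KNOB+.012*n,T),feed=.03); st("lift12")
move_l(tcp(KNOB+.06*n+[0,0,.03],T),feed=.08); st("lift")
import cv2
for c in("side","top"):
    p,d=camera(c); np.savez(c+"1.npz",p=p,d=d)
    cv2.imwrite(f"pics/{c}1.png",cv2.resize(p[120:290,180:400,::-1],None,fx=3,fy=3))
E
```

```text
pre t 2.58 p [ 0.4937 -0.0217  0.2779] F [-0.  -0.2  1.3] gap 0.0855 gf 0.0
False
at knob t 4.1 p [ 0.5271 -0.0163  0.2057] F [-0.2 -0.2  0.3] gap 0.0601 gf 0.0
grip t 4.5 p [ 0.5268 -0.0166  0.2059] F [-3.4 -0.8  5.2] gap 0.026 gf 58.5
lift12 t 5.05 p [ 0.5209 -0.0174  0.2155] F [-0.3  0.1 -3.7] gap 0.0264 gf 59.5
lift t 6.15 p [ 0.5015 -0.0196  0.2892] F [-0.  -0.5 -4. ] gap 0.0265 gf 59.5
```

View pics/side1.png

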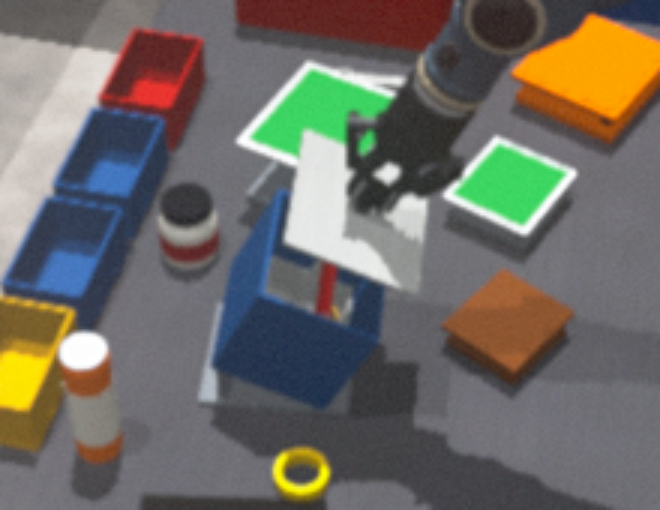

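The side crop shows the lid held at the knob (370,190), clear of the tank and still square to the tool. The red handle is visible in the tank at (328,290).

```bash
python3 - <<'E'
from a import *
from h import *
M=rz(MY)
movep(tcp(MAT+[0,0,.23],M),tool(M)); st("above mat")
sleep(.3)
f0=st("settled")
for c in("top","side"):
    p,d=camera(c); W=cloud(p,d,camera_params(c)); Hs=cv2.cvtColor(p,cv2.COLOR_RGB2HSV)
    m=np.isfinite(W[...,0])&(np.hypot(W[...,0]-MAT[0],W[...,1]-MAT[1])<.13)&(W[...,2]>.16)&(W[...,2]<.26)&(Hs[...,1]<60)&(Hs[...,2]>100)
    P=W[m]; cc,nn=plane(P); print(c,m.sum(),cc,nn,np.hstack(rect(P)).round(1))
E
```

```text
above mat t 7.52 p [0.5838 0.2998 0.2398] F [-1.4 -0.3 -4.1] gap 0.0267 gf 59.4
settled t 7.82 p [0.5834 0.3002 0.2406] F [ 0.4 -0.8 -4.1] gap 0.0261 gf 59.4
top 814 [0.5892649  0.29558741 0.20600237] [-0.00311307 -0.00320522  0.99999002] [585.  300.5 109.  222.6  50.7]
side 1943 [0.57457716 0.32487017 0.20584469] [-0.00102085 -0.00852591  0.99996313] [583.  303.1 151.1 170.3  11.4]
```

```bash
python3 - <<'E'
from a import *
M=rz(MY); k=MAT+[0,0,.044]
move_l(tcp(k+[0,0,.02],M),feed=.12); sleep(.2); st("near")
print(move_l(tcp(k-[0,0,.006],M),feed=.015,until_force=2)); st("touch")
command_gripper(.06); st("open")
move_l(tcp(k+[0,0,.08],M),feed=.12)
# back over the tank, look from both cameras
movep(tcp(KNOB+.11*n,T),tool(T)); st("pre basket")
E
```

```text
near t 9.65 p [0.5832 0.3014 0.0745] F [-0.4  0.1 -4. ] gap 0.0265 gf 59.4
True
touch t 10.84 p [0.583  0.3012 0.0548] F [-0.4 -1.2  5.7] gap 0.0265 gf 60.5
open t 11.27 p [0.5819 0.2998 0.0525] F [-0.4 -0.4 -0.8] gap 0.0599 gf 0.0
pre basket t 13.51 p [ 0.4812 -0.0216  0.3048] F [0.1 0.5 0.3] gap 0.06 gf 0.0
```

```bash
python3 - <<'E'
from a import *
from h import *
for c in("top","side"):
    p,d=camera(c); W=cloud(p,d,camera_params(c)); H,S,V=cv2.split(cv2.cvtColor(p,cv2.COLOR_RGB2HSV))
    L=(W-MOUTH)@T
    m=np.isfinite(W[...,0])&((H<8)|(H>172))&(S>120)&(V>50)&(abs(L[...,0])<.07)&(abs(L[...,1])<.08)&(L[...,2]<.02)&(L[...,2]>-.06)
    Q=L[m]; print(c,m.sum()); 
    if len(Q): print(Q.mean(0),np.percentile(Q,[2,10,50,90,98],axis=0).round(4))
    b=np.isfinite(W[...,0])&(H>100)&(H<125)&(S>100)&(np.hypot(W[...,0]-.54,W[...,1]+.015)<.15)&(L[...,2]>-.012)&(L[...,2]<.01)
    print("rim",b.sum(),np.percentile(L[b],[2,50,98],axis=0).round(4))
    cv2.imwrite(f"pics/{c}2.png",np.ascontiguousarray(cv2.resize(p[130:290,190:350,::-1],None,fx=3.5,fy=3.5)))
im=np.hstack([cv2.imread("pics/top2.png"),cv2.imread("pics/side2.png")]);cv2.imwrite("pics/both2.png",cv2.resize(im,(800,400)))
E
```

```text
top 201
[-0.00406402 -0.0006196  -0.02559474] [[-0.0114 -0.0558 -0.0422]
 [-0.0101 -0.0485 -0.0376]
 [-0.0027  0.0004 -0.0235]
 [-0.0007  0.0456 -0.0187]
 [ 0.0003  0.0537 -0.0167]]
rim 398 [[-0.0637 -0.0804 -0.0115]
 [ 0.018   0.0022 -0.0031]
 [ 0.0761  0.0783  0.0027]]
side 124
[-0.00570122 -0.00482031 -0.0271671 ] [[-0.019  -0.0755 -0.0533]
 [-0.011  -0.0493 -0.0386]
 [-0.0043 -0.0036 -0.0246]
 [-0.0008  0.0389 -0.0194]
 [-0.0002  0.0497 -0.0178]]
rim 392 [[-0.0647 -0.0793 -0.0117]
 [ 0.0051  0.0115 -0.0054]
 [ 0.0759  0.0856  0.0012]]
```

View pics/both2.png

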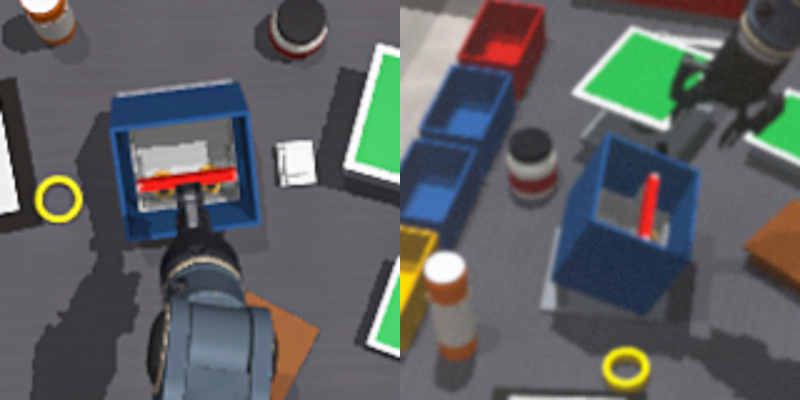

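The lid is off and laid down. The handle bar is visible at (187,180) in the top half, centred in y and about 11 mm downhill of the mouth centre. Both bushes show behind it.

```bash
cat >> geo.py <<'E'
HAN=MOUTH-.005*ex+.0*ey-.029*n
E
python3 - <<'E'
from a import *
from h import *
command_gripper(.038,60)
move_l(tcp(HAN+.06*n,T),feed=.12)
print(move_l(tcp(HAN,T),feed=.06,until_force=6)); st("at handle")
command_gripper(0,100); st("grip")
move_l(tcp(HAN+.006*n,T),feed=.02); st("l6")
move_l(tcp(HAN+.02*n+.007*ex,T),feed=.03); st("l20")
move_l(tcp(HAN+.155*n+.007*ex,T),feed=.07); st("out")
for c in("top","side"):
    p,d=camera(c); cv2.imwrite(f"pics/{c}3.png",cv2.resize(p[110:290,190:370,::-1],(400,400)))
cv2.imwrite("pics/both3.png",np.hstack([cv2.imread(f"pics/{c}3.png") for c in("top","side")]))
E
```

```text
False
at handle t 16.17 p [ 0.5489 -0.0135  0.1494] F [ 0.5 -0.4  0.1] gap 0.0381 gf 0.0
grip t 16.52 p [ 0.5477 -0.0139  0.1486] F [-5.1 -0.9  4.2] gap 0.01 gf 98.2
l6 t 16.98 p [ 0.546  -0.014   0.1542] F [ 0.6 -0.4 -6.1] gap 0.0099 gf 97.6
l20 t 17.65 p [ 0.5466 -0.0139  0.1701] F [-0.5  0.9 -5.6] gap 0.0101 gf 97.6
out t 19.73 p [ 0.4901 -0.021   0.2922] F [-0.7  0.8 -5.6] gap 0.0103 gf 97.6
```

View pics/both3.png

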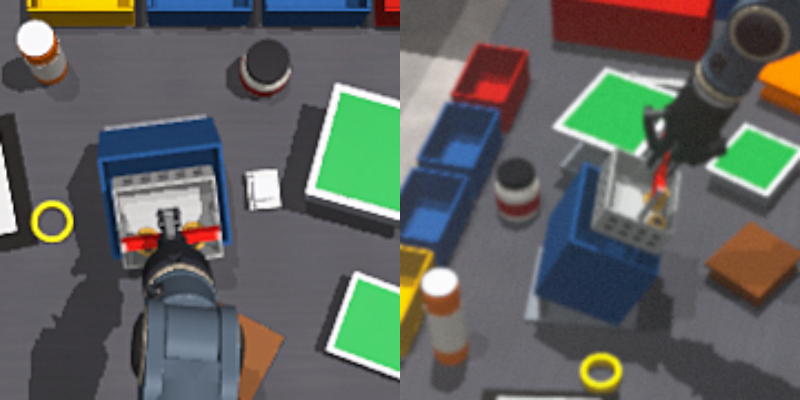

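The basket is out of the tank, held level with the tool, with the bushes inside. Carrying it over slowly.

```bash
python3 - <<'E'
from a import *
from h import *
T0=sense()["position"]; B=rz(SY)
move_l(T0+[0,0,.05],feed=.1)
move_l([.53,-.08,.345],tool(rz(0)),feed=.06); st("level")
h=STAND.copy();h[2]=.34
move_l(tcp(h,B),tool(B),feed=.1); st("over stand")
h[2]=.109+.105+.03
move_l(tcp(h,B),feed=.1); sleep(.3); st("near")
for c in("top","side"):
    p,d=camera(c); W=cloud(p,d,camera_params(c)); H,S,V=cv2.split(cv2.cvtColor(p,cv2.COLOR_RGB2HSV)); L=(W-STAND)@B
    m=np.isfinite(W[...,0])&((H<8)|(H>172))&(S>120)&(V>50)&(np.hypot(L[...,0],L[...,1])<.09)&(L[...,2]>.09)
    g=np.isfinite(W[...,0])&(S<70)&(V>90)&(np.hypot(L[...,0],L[...,1])<.11)&(L[...,2]>.055)&(L[...,2]<.09)
    print(c,"red",m.sum(),np.percentile(L[m],[5,50,95],axis=0).round(4).tolist(),"walls",g.sum(),np.percentile(L[g],[1,50,99],axis=0).round(4).tolist())
    cv2.imwrite(f"pics/{c}4.png",cv2.resize(p[110:270,240:420,::-1] if c=="top" else p[90:250,200:380,::-1],(400,356)))
cv2.imwrite("pics/both4.png",np.hstack([cv2.imread(f"pics/{c}4.png") for c in("top","side")]))
E
```

```text
level t 21.81 p [ 0.5298 -0.0797  0.345 ] F [-0.8  0.2 -5.8] gap 0.01 gf 97.6
over stand t 24.44 p [ 0.6217 -0.3106  0.3461] F [-0.5  0.4 -4.8] gap 0.0104 gf 97.6
near t 25.85 p [ 0.6218 -0.311   0.2505] F [-0.3  1.  -4.9] gap 0.0098 gf 97.6
top red 80 [[-0.0074, 0.0142, 0.135], [-0.0023, 0.0337, 0.1429], [0.0046, 0.054, 0.1522]] walls 152 [[-0.0536, -0.0555, 0.0557], [-0.0269, 0.052, 0.0762], [0.0527, 0.0616, 0.0835]]
side red 114 [[-0.0395, -0.0436, 0.1276], [-0.0041, 0.0156, 0.1432], [0.0574, 0.0569, 0.267]] walls 308 [[-0.0558, -0.0649, 0.0552], [-0.0095, 0.0203, 0.0697], [0.0529, 0.0688, 0.0869]]
```

View pics/both4.png

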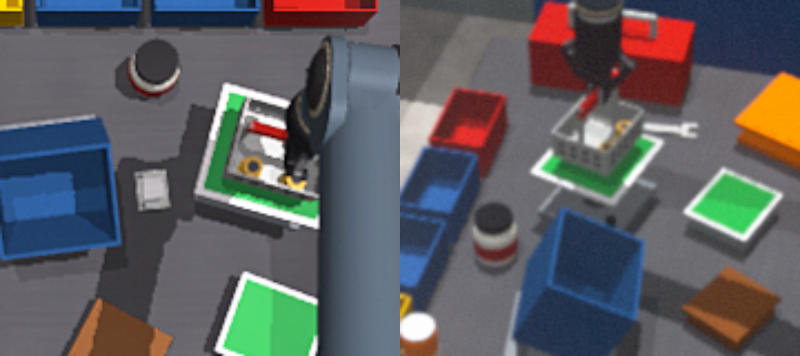

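The basket hangs level and centred over the green plate. Both bushes are in it, at (250,168) and (293,180) in the left half. Now feeling for the plate.

```bash
python3 - <<'E'
from a import *
from h import *
p0=sense()["position"]
r=move_l(p0-[0,0,.07],feed=.012,until_force=2.5); print(r); s=st("touch")
sleep(.3); s=st("rest")
E
```

```text
True
touch t 28.57 p [ 0.6214 -0.311   0.2235] F [-1.7 -0.2  5.1] gap 0.0103 gf 98.9
rest t 28.87 p [ 0.6214 -0.311   0.2235] F [-1.   0.3  6.7] gap 0.0103 gf 98.9
```

```bash
python3 - <<'E'
from a import *
from h import *
B=rz(SY); p0=sense()["position"]
command_gripper(.036); st("open")
move_l(p0+[0,0,.15],feed=.1)
movep([.40,-.55,.40],tool(B)); sleep(.3); st("away")
for c in("top","side"):
    p,d=camera(c); W=cloud(p,d,camera_params(c)); H,S,V=cv2.split(cv2.cvtColor(p,cv2.COLOR_RGB2HSV)); L=(W-STAND)@B
    m=np.isfinite(W[...,0])&((H<8)|(H>172))&(S>120)&(V>50)&(np.hypot(L[...,0],L[...,1])<.09)&(L[...,2]>.08)
    print(c,"red",m.sum(),np.percentile(L[m],[5,50,95],axis=0).round(4).tolist())
    L=(W-MAT)@rz(MY); m=np.isfinite(W[...,0])&(S<60)&(V>100)&(np.hypot(L[...,0],L[...,1])<.14)&(L[...,2]>.006)&(L[...,2]<.03)
    print("lid",np.percentile(L[m],[1,50,99],axis=0).round(4).tolist(),plane(W[m])[1].round(3))
    cv2.imwrite(f"pics/{c}5.png",cv2.resize(p[:,:,::-1],(400,300)) if c=="top" else cv2.resize(p[120:380,180:400,::-1],(354,300)))
cv2.imwrite("pics/both5.png",np.hstack([cv2.imread(f"pics/{c}5.png") for c in("top","side")]))
E
```

```text
open t 29.23 p [ 0.62   -0.3108  0.2206] F [ 0.4  1.7 -0.1] gap 0.0361 gf 0.0
away t 32.45 p [ 0.4009 -0.5493  0.3999] F [ 0.2 -0.3 -0.8] gap 0.0359 gf 0.0
top red 177 [[-0.0071, -0.0481, 0.1105], [-0.0022, 0.0015, 0.1159], [0.0039, 0.049, 0.1205]]
lid [[-0.074, -0.0847, 0.0089], [-0.0019, -0.0021, 0.0164], [0.0733, 0.0831, 0.0236]] [-0.001  0.002  1.   ]
side red 115 [[-0.0094, -0.0507, 0.0977], [-0.005, -0.0019, 0.112], [0.0035, 0.0479, 0.1186]]
lid [[-0.0738, -0.0842, 0.0086], [-0.0021, 0.0083, 0.0159], [0.0727, 0.0859, 0.0235]] [0.007 0.007 1.   ]
```

View pics/both5.png

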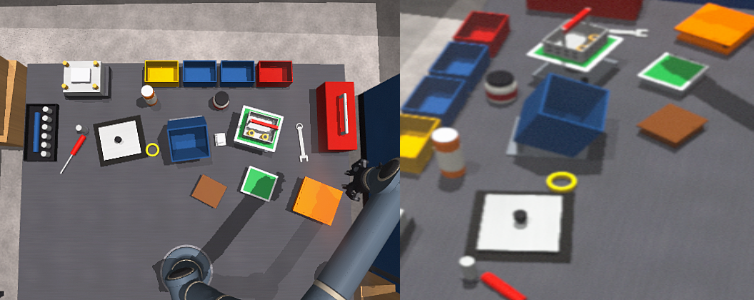

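The lid lies knob up on the middle of the mat at (120,140), and the basket stands upright on the middle of the stand at (262,127) with both bushes in it. Nothing else has moved, and the arm is clear.

```bash
python3 -c "
from rig import *
print(finish_job())"
```

```text
the job is handed in; nothing more can be done
None
```

The job is handed in at about 32 s of the 72 s allowed: the lid lies knob up on the middle of the mat, and the basket stands upright on the middle of the stand's plate with both bushes in it; it touched down with about 12 N on the plate.

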